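Set out a hand-tapping job: clamp the first blank, cross-stack the rest

TASK

Get the tapping bench ready: take the jar of paste off the pallet and stand it upright in the middle of the drip dish, lay one of the blanks flat in the tapping fixture, and swing the eccentric clamp's lever clockwise until its lobe bears firmly on the blank and holds it against both locators. Stack all the other blanks on the pallet as a square, flush-cornered tower: two to a layer, the first two laid crosswise over the bearers and each layer crosswise to the one below, every blank along an edge of the tower with its long side flush with the ends of those beneath (an odd one lies alone on top, along either edge). Leave the other things on the bench where they are.

Things in the scene. Friction and masses are not known exactly. Their poses are not given: they have to be found in the camera images.
- blank0_c (a point): centre of a blank: sawn aluminium flat bar 150 long x 34 wide x 18 thick, 245 g, with two small pilot holes in its broad faces. x: along its length, y: across its width, z: through its thickness. All blanks are alike; five to seven are there, each lying flat on the rubber bench mat (3 mm thick) or on the bench top
- blank1_c (a point): centre of another such blank, as blank0_c
- blank2_c (a point): centre of another such blank, as blank0_c
- blank3_c (a point): centre of another such blank, as blank0_c
- blank4_c (a point): centre of another such blank, as blank0_c
- blank5_c (a point): centre of another such blank, as blank0_c
- blank6_c (a point): centre of another such blank, as blank0_c
- pallet: fixed plywood board 170 x 170 x 12 with two dark hardwood bearers fastened on it, each 150 long x 34 wide x 15 high, running along x, their centre lines at y = +-58 mm (outer faces 150 apart, 82 mm free between them). Origin: centre of the board's underside, on the bench top. z up
- bearer_top (a point): point at the middle of the pallet, level with the top of the bearers (27 mm above the bench); axes as pallet
- seat (a point): centre of the clamped blank in the fixture, 21 mm above the bench. There it lies flat on the fixture's plate (12 mm thick), length along y, its +x side against both locators; the clamp's disc bears on its -x side at about y = -42. With the clamp at 0 to 0.5 rad there is at least 6 mm play in x: put the blank in centred at x = -3 mm, y = 0. z up
- fixture: tapping fixture, steel plate 205 mm along y, 12 thick, bolted down. Origin under the seat, on the bench. Two locators (24 wide, 10 high, faces at x = +17, y = +-55); two end stops (10 high, inner faces y = +-80: 5 mm play each end). Stops and disc are lower than the blank's top (30 mm above the bench); at mid-length both its long sides are free for the fingers
- cam_pivot (a point): pivot axis of the eccentric clamp, at the level of the fixture's plate top: seat frame x = -37.8, y = -42 mm. Steel disc of radius 20 mm, 6 mm off-centre, 9 mm above the plate, on an upright pivot, carrying a lever; axes as seat
- cam_knob (a point): middle height of the upright black knob (22 mm diameter, 38 high, its top 72 mm above the bench) at the end of the clamp's lever, 60 mm from the pivot. Turning it clockwise seen from above swings the disc's lobe towards the blank
- cam (a joint): angle of the eccentric clamp, rad, grows clockwise seen from above. 0: open, lever pointing to the fixture's -y; 1.57: lever pointing to -x. A blank against the locators is first touched at about 1.7 and held firmly some 0.1 to 0.3 rad beyond; stop at 2.8. Pivot friction 0.12 N m holds it where it is left
- dish_top (a point): centre of the top face of the drip dish, a fixed flat steel disc of 100 mm diameter, 4 mm thick
- jar_c (a point): centre (half-way up) of the closed white jar of tapping paste with a black lid, 64 mm diameter, 50 high, 220 to 420 g; at the start it stands on the pallet's board between the bearers. z up

How it is judged:
At the end, for the whole second after the job is handed in: One blank seated flat in the fixture (5 mm; 10 mm lengthwise), clamp at 1.22-2.22 rad pressing over 4 N. All others flat in the tower, layers along pallet y, x, y, each within 13 mm of its place (58 mm off the middle) and 0.14 rad of square. Jar upright within 22 mm of dish centre. All at rest (((z of blank0_c in the frame of pallet between 0.03 and 0.042 m and angle between the x axis of blank0_c and the y axis of pallet, either way round below 0.14 rad and y of blank0_c in the frame of pallet between -0.013 and 0.013 m and x of blank0_c in the frame of pallet between -0.071 and -0.045 m) or (z of blank0_c in the frame of pallet between 0.03 and 0.042 m and angle between the x axis of blank0_c and the y axis of pallet, either way round below 0.14 rad and y of blank0_c in the frame of pallet between -0.013 and 0.013 m and x of blank0_c in the frame of pallet between 0.045 and 0.071 m) or (z of blank0_c in the frame of pallet between 0.048 and 0.06 m and angle between the x axis of blank0_c and the x axis of pallet, either way round below 0.14 rad and x of blank0_c in the frame of pallet between -0.013 and 0.013 m and y of blank0_c in the frame of pallet between -0.071 and -0.045 m) or (z of blank0_c in the frame of pallet between 0.048 and 0.06 m and angle between the x axis of blank0_c and the x axis of pallet, either way round below 0.14 rad and x of blank0_c in the frame of pallet between -0.013 and 0.013 m and y of blank0_c in the frame of pallet between 0.045 and 0.071 m) or (z of blank0_c in the frame of pallet between 0.066 and 0.078 m and angle between the x axis of blank0_c and the y axis of pallet, either way round below 0.14 rad and y of blank0_c in the frame of pallet between -0.013 and 0.013 m and x of blank0_c in the frame of pallet between -0.071 and -0.045 m) or (z of blank0_c in the frame of pallet between 0.066 and 0.078 m and angle between the x axis of blank0_c and the y axis of pallet, either way round below 0.14 rad and y of blank0_c in the frame of pallet between -0.013 and 0.013 m and x of blank0_c in the frame of pallet between 0.045 and 0.071 m) or (x of blank0_c in the frame of seat between -0.005 and 0.005 m and y of blank0_c in the frame of seat between -0.01 and 0.01 m and z of blank0_c in the frame of seat between -0.005 and 0.005 m and angle between the x axis of blank0_c and the y axis of seat, either way round below 0.06 rad)) and angle between the z axis of each of blank0_c, blank1_c, blank2_c, blank3_c, blank4_c, blank5_c, blank6_c and the z axis of pallet, either way round below 0.1 rad and linear speed of each of blank0, blank1, blank2, blank3, blank4, blank5, blank6 below 0.02 m/s and ((z of blank1_c in the frame of pallet between 0.03 and 0.042 m and angle between the x axis of blank1_c and the y axis of pallet, either way round below 0.14 rad and y of blank1_c in the frame of pallet between -0.013 and 0.013 m and x of blank1_c in the frame of pallet between -0.071 and -0.045 m) or (z of blank1_c in the frame of pallet between 0.03 and 0.042 m and angle between the x axis of blank1_c and the y axis of pallet, either way round below 0.14 rad and y of blank1_c in the frame of pallet between -0.013 and 0.013 m and x of blank1_c in the frame of pallet between 0.045 and 0.071 m) or (z of blank1_c in the frame of pallet between 0.048 and 0.06 m and angle between the x axis of blank1_c and the x axis of pallet, either way round below 0.14 rad and x of blank1_c in the frame of pallet between -0.013 and 0.013 m and y of blank1_c in the frame of pallet between -0.071 and -0.045 m) or (z of blank1_c in the frame of pallet between 0.048 and 0.06 m and angle between the x axis of blank1_c and the x axis of pallet, either way round below 0.14 rad and x of blank1_c in the frame of pallet between -0.013 and 0.013 m and y of blank1_c in the frame of pallet between 0.045 and 0.071 m) or (z of blank1_c in the frame of pallet between 0.066 and 0.078 m and angle between the x axis of blank1_c and the y axis of pallet, either way round below 0.14 rad and y of blank1_c in the frame of pallet between -0.013 and 0.013 m and x of blank1_c in the frame of pallet between -0.071 and -0.045 m) or (z of blank1_c in the frame of pallet between 0.066 and 0.078 m and angle between the x axis of blank1_c and the y axis of pallet, either way round below 0.14 rad and y of blank1_c in the frame of pallet between -0.013 and 0.013 m and x of blank1_c in the frame of pallet between 0.045 and 0.071 m) or (x of blank1_c in the frame of seat between -0.005 and 0.005 m and y of blank1_c in the frame of seat between -0.01 and 0.01 m and z of blank1_c in the frame of seat between -0.005 and 0.005 m and angle between the x axis of blank1_c and the y axis of seat, either way round below 0.06 rad)) and ((z of blank2_c in the frame of pallet between 0.03 and 0.042 m and angle between the x axis of blank2_c and the y axis of pallet, either way round below 0.14 rad and y of blank2_c in the frame of pallet between -0.013 and 0.013 m and x of blank2_c in the frame of pallet between -0.071 and -0.045 m) or (z of blank2_c in the frame of pallet between 0.03 and 0.042 m and angle between the x axis of blank2_c and the y axis of pallet, either way round below 0.14 rad and y of blank2_c in the frame of pallet between -0.013 and 0.013 m and x of blank2_c in the frame of pallet between 0.045 and 0.071 m) or (z of blank2_c in the frame of pallet between 0.048 and 0.06 m and angle between the x axis of blank2_c and the x axis of pallet, either way round below 0.14 rad and x of blank2_c in the frame of pallet between -0.013 and 0.013 m and y of blank2_c in the frame of pallet between -0.071 and -0.045 m) or (z of blank2_c in the frame of pallet between 0.048 and 0.06 m and angle between the x axis of blank2_c and the x axis of pallet, either way round below 0.14 rad and x of blank2_c in the frame of pallet between -0.013 and 0.013 m and y of blank2_c in the frame of pallet between 0.045 and 0.071 m) or (z of blank2_c in the frame of pallet between 0.066 and 0.078 m and angle between the x axis of blank2_c and the y axis of pallet, either way round below 0.14 rad and y of blank2_c in the frame of pallet between -0.013 and 0.013 m and x of blank2_c in the frame of pallet between -0.071 and -0.045 m) or (z of blank2_c in the frame of pallet between 0.066 and 0.078 m and angle between the x axis of blank2_c and the y axis of pallet, either way round below 0.14 rad and y of blank2_c in the frame of pallet between -0.013 and 0.013 m and x of blank2_c in the frame of pallet between 0.045 and 0.071 m) or (x of blank2_c in the frame of seat between -0.005 and 0.005 m and y of blank2_c in the frame of seat between -0.01 and 0.01 m and z of blank2_c in the frame of seat between -0.005 and 0.005 m and angle between the x axis of blank2_c and the y axis of seat, either way round below 0.06 rad)) and ((z of blank3_c in the frame of pallet between 0.03 and 0.042 m and angle between the x axis of blank3_c and the y axis of pallet, either way round below 0.14 rad and y of blank3_c in the frame of pallet between -0.013 and 0.013 m and x of blank3_c in the frame of pallet between -0.071 and -0.045 m) or (z of blank3_c in the frame of pallet between 0.03 and 0.042 m and angle between the x axis of blank3_c and the y axis of pallet, either way round below 0.14 rad and y of blank3_c in the frame of pallet between -0.013 and 0.013 m and x of blank3_c in the frame of pallet between 0.045 and 0.071 m) or (z of blank3_c in the frame of pallet between 0.048 and 0.06 m and angle between the x axis of blank3_c and the x axis of pallet, either way round below 0.14 rad and x of blank3_c in the frame of pallet between -0.013 and 0.013 m and y of blank3_c in the frame of pallet between -0.071 and -0.045 m) or (z of blank3_c in the frame of pallet between 0.048 and 0.06 m and angle between the x axis of blank3_c and the x axis of pallet, either way round below 0.14 rad and x of blank3_c in the frame of pallet between -0.013 and 0.013 m and y of blank3_c in the frame of pallet between 0.045 and 0.071 m) or (z of blank3_c in the frame of pallet between 0.066 and 0.078 m and angle between the x axis of blank3_c and the y axis of pallet, either way round below 0.14 rad and y of blank3_c in the frame of pallet between -0.013 and 0.013 m and x of blank3_c in the frame of pallet between -0.071 and -0.045 m) or (z of blank3_c in the frame of pallet between 0.066 and 0.078 m and angle between the x axis of blank3_c and the y axis of pallet, either way round below 0.14 rad and y of blank3_c in the frame of pallet between -0.013 and 0.013 m and x of blank3_c in the frame of pallet between 0.045 and 0.071 m) or (x of blank3_c in the frame of seat between -0.005 and 0.005 m and y of blank3_c in the frame of seat between -0.01 and 0.01 m and z of blank3_c in the frame of seat between -0.005 and 0.005 m and angle between the x axis of blank3_c and the y axis of seat, either way round below 0.06 rad)) and ((z of blank4_c in the frame of pallet between 0.03 and 0.042 m and angle between the x axis of blank4_c and the y axis of pallet, either way round below 0.14 rad and y of blank4_c in the frame of pallet between -0.013 and 0.013 m and x of blank4_c in the frame of pallet between -0.071 and -0.045 m) or (z of blank4_c in the frame of pallet between 0.03 and 0.042 m and angle between the x axis of blank4_c and the y axis of pallet, either way round below 0.14 rad and y of blank4_c in the frame of pallet between -0.013 and 0.013 m and x of blank4_c in the frame of pallet between 0.045 and 0.071 m) or (z of blank4_c in the frame of pallet between 0.048 and 0.06 m and angle between the x axis of blank4_c and the x axis of pallet, either way round below 0.14 rad and x of blank4_c in the frame of pallet between -0.013 and 0.013 m and y of blank4_c in the frame of pallet between -0.071 and -0.045 m) or (z of blank4_c in the frame of pallet between 0.048 and 0.06 m and angle between the x axis of blank4_c and the x axis of pallet, either way round below 0.14 rad and x of blank4_c in the frame of pallet between -0.013 and 0.013 m and y of blank4_c in the frame of pallet between 0.045 and 0.071 m) or (z of blank4_c in the frame of pallet between 0.066 and 0.078 m and angle between the x axis of blank4_c and the y axis of pallet, either way round below 0.14 rad and y of blank4_c in the frame of pallet between -0.013 and 0.013 m and x of blank4_c in the frame of pallet between -0.071 and -0.045 m) or (z of blank4_c in the frame of pallet between 0.066 and 0.078 m and angle between the x axis of blank4_c and the y axis of pallet, either way round below 0.14 rad and y of blank4_c in the frame of pallet between -0.013 and 0.013 m and x of blank4_c in the frame of pallet between 0.045 and 0.071 m) or (x of blank4_c in the frame of seat between -0.005 and 0.005 m and y of blank4_c in the frame of seat between -0.01 and 0.01 m and z of blank4_c in the frame of seat between -0.005 and 0.005 m and angle between the x axis of blank4_c and the y axis of seat, either way round below 0.06 rad)) and ((z of blank5_c in the frame of pallet between 0.03 and 0.042 m and angle between the x axis of blank5_c and the y axis of pallet, either way round below 0.14 rad and y of blank5_c in the frame of pallet between -0.013 and 0.013 m and x of blank5_c in the frame of pallet between -0.071 and -0.045 m) or (z of blank5_c in the frame of pallet between 0.03 and 0.042 m and angle between the x axis of blank5_c and the y axis of pallet, either way round below 0.14 rad and y of blank5_c in the frame of pallet between -0.013 and 0.013 m and x of blank5_c in the frame of pallet between 0.045 and 0.071 m) or (z of blank5_c in the frame of pallet between 0.048 and 0.06 m and angle between the x axis of blank5_c and the x axis of pallet, either way round below 0.14 rad and x of blank5_c in the frame of pallet between -0.013 and 0.013 m and y of blank5_c in the frame of pallet between -0.071 and -0.045 m) or (z of blank5_c in the frame of pallet between 0.048 and 0.06 m and angle between the x axis of blank5_c and the x axis of pallet, either way round below 0.14 rad and x of blank5_c in the frame of pallet between -0.013 and 0.013 m and y of blank5_c in the frame of pallet between 0.045 and 0.071 m) or (z of blank5_c in the frame of pallet between 0.066 and 0.078 m and angle between the x axis of blank5_c and the y axis of pallet, either way round below 0.14 rad and y of blank5_c in the frame of pallet between -0.013 and 0.013 m and x of blank5_c in the frame of pallet between -0.071 and -0.045 m) or (z of blank5_c in the frame of pallet between 0.066 and 0.078 m and angle between the x axis of blank5_c and the y axis of pallet, either way round below 0.14 rad and y of blank5_c in the frame of pallet between -0.013 and 0.013 m and x of blank5_c in the frame of pallet between 0.045 and 0.071 m) or (x of blank5_c in the frame of seat between -0.005 and 0.005 m and y of blank5_c in the frame of seat between -0.01 and 0.01 m and z of blank5_c in the frame of seat between -0.005 and 0.005 m and angle between the x axis of blank5_c and the y axis of seat, either way round below 0.06 rad)) and ((z of blank6_c in the frame of pallet between 0.03 and 0.042 m and angle between the x axis of blank6_c and the y axis of pallet, either way round below 0.14 rad and y of blank6_c in the frame of pallet between -0.013 and 0.013 m and x of blank6_c in the frame of pallet between -0.071 and -0.045 m) or (z of blank6_c in the frame of pallet between 0.03 and 0.042 m and angle between the x axis of blank6_c and the y axis of pallet, either way round below 0.14 rad and y of blank6_c in the frame of pallet between -0.013 and 0.013 m and x of blank6_c in the frame of pallet between 0.045 and 0.071 m) or (z of blank6_c in the frame of pallet between 0.048 and 0.06 m and angle between the x axis of blank6_c and the x axis of pallet, either way round below 0.14 rad and x of blank6_c in the frame of pallet between -0.013 and 0.013 m and y of blank6_c in the frame of pallet between -0.071 and -0.045 m) or (z of blank6_c in the frame of pallet between 0.048 and 0.06 m and angle between the x axis of blank6_c and the x axis of pallet, either way round below 0.14 rad and x of blank6_c in the frame of pallet between -0.013 and 0.013 m and y of blank6_c in the frame of pallet between 0.045 and 0.071 m) or (z of blank6_c in the frame of pallet between 0.066 and 0.078 m and angle between the x axis of blank6_c and the y axis of pallet, either way round below 0.14 rad and y of blank6_c in the frame of pallet between -0.013 and 0.013 m and x of blank6_c in the frame of pallet between -0.071 and -0.045 m) or (z of blank6_c in the frame of pallet between 0.066 and 0.078 m and angle between the x axis of blank6_c and the y axis of pallet, either way round below 0.14 rad and y of blank6_c in the frame of pallet between -0.013 and 0.013 m and x of blank6_c in the frame of pallet between 0.045 and 0.071 m) or (x of blank6_c in the frame of seat between -0.005 and 0.005 m and y of blank6_c in the frame of seat between -0.01 and 0.01 m and z of blank6_c in the frame of seat between -0.005 and 0.005 m and angle between the x axis of blank6_c and the y axis of seat, either way round below 0.06 rad)) and contact force between cam and anything else above 4 N and value of joint cam between 1.22 and 2.22 rad and horizontal distance between jar_c and dish_top below 0.022 m and height (world z) of jar_c between 0.023 and 0.035 m and angle between jar_c's own z axis and vertical below 0.1 rad); the robot touches nothing.
It fails at once if another thing on the bench is pushed more than 5 cm from its place (distance of any of dial_stand, collet_chuck, tool_holder, gauge_block, tap_wrench, caliper, insert_box from where it was at the start of the episode above 0.05 m).
Of blank0, blank1, blank2, blank3, blank4, blank5, blank6 only 5 to 7 are there at a start; the rules pass over those that are not, and their reading is None.
At some moment in a run one of blank6, jar may be knocked a few centimetres aside while the robot is not near it.
Once in a run the grip may slacken for a moment while it holds something.
It also fails if it takes over 210 s, if anything falls off the work surface, if the arm or the gripper's body presses on something with over 40 N, if the wrist force passes 120 N, or if a joint passes its speed limit or range.

ROBOT

A 6-joint arm with a two-finger parallel gripper is mounted at the origin on the work surface. World frame = base frame: x ahead of the robot, y to its left, z up, the work surface at z = 0. Lengths are in m, angles in rad, forces in N, time in s.
With the tool pointing down it reaches from about 0.325 to 0.875 m from the base axis. Payload 4.4 kg.
Tool frame: the origin (TCP) lies at the very end of the fingers, on their centre line; the grasp point (between the pads) lies 19 mm behind it; z points along the fingers, y is the direction in which the jaws open and shut (so a half turn about z gives the same grasp; the last joint's range is limited). The gripper opens to 85 mm and grips with 20 to 120 N. Pads are 22 mm wide; open, the fingers measure 114 mm over their backs; the gripper's body (76 mm by 85 mm) begins 54 mm behind the grasp point. The pads swing forward as they close: fully open they stand 13 mm farther back than shut.
Start: joints at [-1.484, 0.207, 1.542, -0, 1.393, -0.15], TCP at [0.135, -0.559, 0.194] pointing down, gripper open.
Joint ranges: [-2.73, 2.73], [-0.86, 2.22], [0.23, 2.46], [-1.11, 4.25], [0.08, 2.63], [-2.82, 2.82]. Speed limits (rad/s): [2.79, 2.79, 3.14, 3.14, 3.14, 3.14].

INTERFACE

Orientations are given as [roll, pitch, yaw] about the fixed x, y, z axes, in that order (R = Rz(yaw) Ry(pitch) Rx(roll)).
In Python, from plant import arm, cams, ticket gives the robot as it stands. The module is installed in compiled form; this text tells all that it offers. Calls block until the motion is done:
- arm.move_ptp(position, orientation): joint-space move of the TCP to a pose.
- arm.move_l(position, orientation=None, max_speed=0.15, f_stop=None): straight line of the TCP; orientation=None keeps the orientation; max_speed is the mean speed in m/s. With f_stop (N) it stops when the force on the tool has changed by that much, and returns True; else False.
- arm.movej(angles): joint-space move.
- arm.gripper_to(opening, newtons=None): finger opening in m; newtons is the grip in N (None keeps the last); returns when the fingers have stopped.
- arm.sleep(seconds).
- arm.solve_ik(position, orientation): joint angles nearest the present ones, or None.
- arm.get_state(): the state.
- cams.read_camera(name): name is "scene" or "top" or "wrist"; returns the picture (384x512x3 uint8, red, green, blue); there is no depth.
- cams.camera_params(name): a dict with "mtx" (3x3 intrinsics, pixels), "R" (3x3) and "t" (3): a world point X has camera coordinates R X + t. Camera axes: x right, y down, z forward; pixel columns grow to the right and rows downward; lengths in m; the calibration is good to about 2 mm. A picture is of the moment at which its call begins: read the wrist's pose just before it. camera_params takes no time and is no camera call; for the wrist camera it gives the pose at the moment of the call.
A pose or a line that the arm cannot do raises arm.MotionError and nothing moves.
- ticket.hand_in(): hands the job in, once; it reports no verdict.
The state is a dict: "clock": time; "joints": joint angles; "qvel": joint speeds; "joint_torque": joint torques, N m; "eef_pos": TCP position; "orientation": TCP orientation; "contact_force": force on the tool from outside, world axes, zero at the start; "moment": the same for the moment, N m; "grip_width": finger opening in m.
Only numpy, scipy, OpenCV 4.12 (cv2) and the standard library are available. Lean on these libraries where they do the work, as an engineer would, in place of code of your own. Each camera call takes 0.05 s, during which the arm holds its last target. There are 200 camera calls.

## Working session

There is one attempt and no reset: what is moved stays moved. The work goes in short steps, each a Python script; the robot and the scene stay as the last script left them, time stands still between calls to the robot, and variables do not carry over. Pictures are saved under pics/ and viewed, about 12 in all and at most 16, crops included, and the job is handed in when it is done.

```bash
mkdir -p pics
python3 - <<'E'
from plant import arm,cams
import cv2
for n in("scene","top"):
    im=cams.read_camera(n); cv2.imwrite(f"pics/{n}0.png",cv2.resize(im[...,::-1],(800,600),interpolation=cv2.INTER_CUBIC)); cv2.imwrite(f"pics/{n}0_raw.png",im[...,::-1])
    p=cams.camera_params(n);print(n,p)
print(cams.camera_params("wrist"));print(arm.get_state())
E
```

```text
scene {'mtx': array([[415.98830613,   0.        , 253.00948847],
       [  0.        , 415.98830613, 190.94310974],
       [  0.        ,   0.        ,   1.        ]]), 'R': array([[-0.7326288 ,  0.68060827,  0.00523713],
       [ 0.43901111,  0.47841779, -0.76051671],
       [-0.5201195 , -0.55487729, -0.64929724]]), 't': array([ 0.42893801, -0.18776809,  1.47475625])}
top {'mtx': array([[474.35267142,   0.        , 254.25978072],
       [  0.        , 474.35267142, 195.47827908],
       [  0.        ,   0.        ,   1.        ]]), 'R': array([[ 0.00895999, -0.99992889,  0.00787036],
       [-0.99670941, -0.00956468, -0.08049136],
       [ 0.08056092, -0.00712326, -0.99672423]]), 't': array([-0.04649146,  0.55059178,  1.21962269])}
{'mtx': array([[288.19817739,   0.        , 254.67402644],
       [  0.        , 288.19817739, 192.49304928],
       [  0.        ,   0.        ,   1.        ]]), 'R': array([[ 0.23627684, -0.9716848 , -0.00138203],
       [-0.93111824, -0.22681882,  0.2856082 ],
       [-0.27783461, -0.06619577, -0.95834547]]), 't': array([-0.57396005, -0.03821615,  0.37853348])}
{'clock': 0.1, 'joints': array([-1.48347134e+00,  2.07374990e-01,  1.54283128e+00, -1.59017973e-05,
        1.39348156e+00, -1.50497595e-01]), 'qvel': array([ 8.38982890e-04, -2.04821001e-03, -3.42861773e-03,  2.05917477e-04,
       -8.52526424e-05,  4.82077424e-04]), 'joint_torque': array([-3.73663825e-04, -3.84091723e+01, -2.92547965e+01, -1.69352479e-04,
        4.90235601e-03,  2.86415185e-07]), 'eef_pos': array([ 0.13538004, -0.55804907,  0.19300954]), 'orientation': array([-3.13951881e+00, -2.98660296e-04,  2.37825092e-01]), 'contact_force': array([ 0.59412217, -0.10431287, -0.14625716]), 'moment': array([ 0.04067747, -0.03040022,  0.04221214]), 'grip_width': 0.08555116536453736}
```

View pics/top0.png

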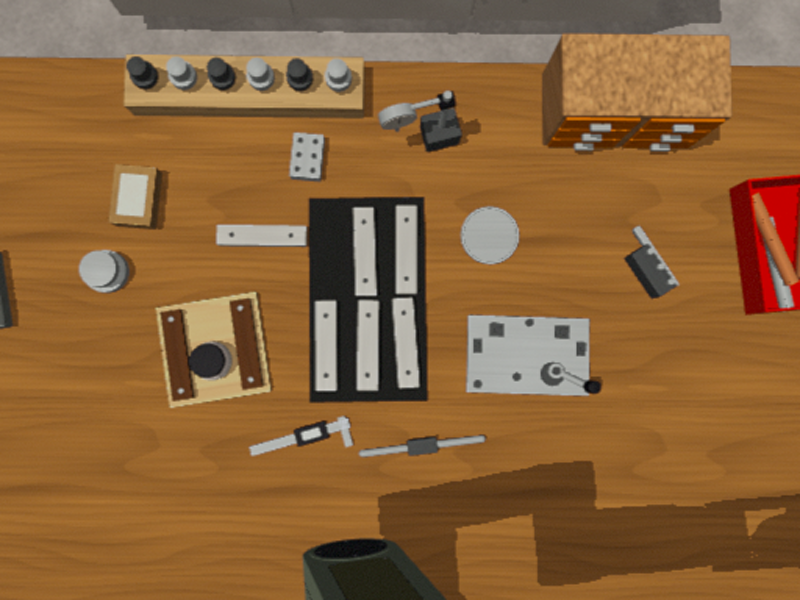

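View pics/scene0.png

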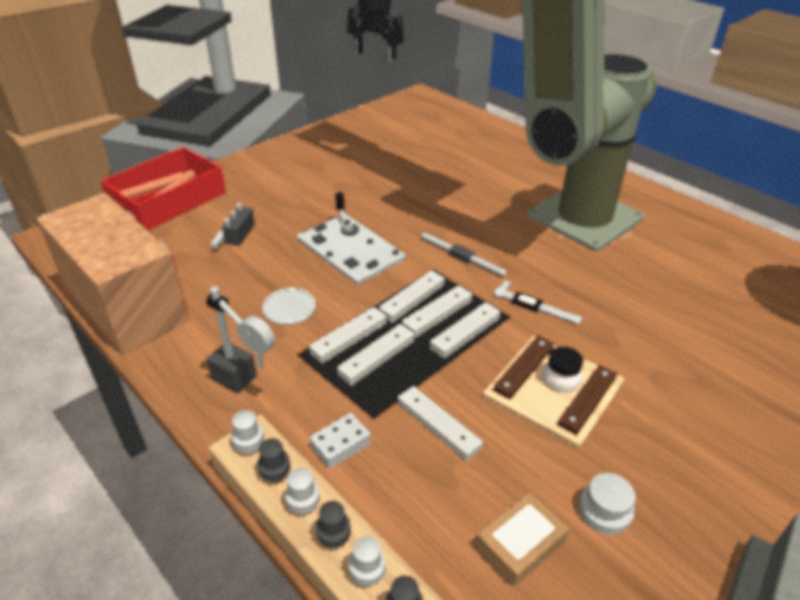

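The top view shows six blanks: five on the mat and one on the bench at about (262,235). The pallet with the jar is at (212,350), the dish at (490,235), and the fixture at (528,355) with its lever pointing to -y. Next I'll write helpers and measure.

```bash
cat > h.py <<'E'
from plant import arm,cams,ticket
import numpy as np,cv2
pi=np.pi
def ray(P,px,z):
    px=np.atleast_2d(np.float64(px)); d=np.c_[px,np.ones(len(px))]@np.linalg.inv(P["mtx"]).T@P["R"]
    c=-P["R"].T@P["t"]; return (c+d*((z-c[2])/d[:,2])[:,None])[:,:2]
def proj(P,X):
    q=np.atleast_2d(X)@P["R"].T+P["t"]; q=q@P["mtx"].T; return q[:,:2]/q[:,2:]
def look(name,save=None,scale=1.5):
    P=cams.camera_params(name); im=cams.read_camera(name)
    if save: cv2.imwrite("pics/"+save,cv2.resize(im[...,::-1],None,fx=scale,fy=scale,interpolation=cv2.INTER_CUBIC))
    return P,im
def rects(P,mask,z,lmin,lmax,wmin,wmax):
    "contours cast onto plane z; min-area rectangles of fitting size: (cx,cy,angle of long side,L,W)"
    out=[]
    for c in cv2.findContours(mask.astype(np.uint8),cv2.RETR_EXTERNAL,cv2.CHAIN_APPROX_NONE)[0]:
        if len(c)<20: continue
        w=ray(P,c[:,0],z); (a,b),(s,t),_=r=cv2.minAreaRect((w*1000).astype(np.float32))
        L,W=max(s,t),min(s,t)
        if lmin<L<lmax and wmin<W<wmax:
            p=cv2.boxPoints(r); e=max((p[1]-p[0],p[2]-p[1]),key=np.linalg.norm)
            th=(np.arctan2(e[1],e[0])+pi/2)%pi-pi/2
            out.append((a/1000,b/1000,th,L,W))
    return out
def bright(im,v=150,s=45):
    h=cv2.cvtColor(im,cv2.COLOR_RGB2HSV); return (h[...,2]>v)&(h[...,1]<s)
def wrap(y): return (y+pi/2)%pi-pi/2
def go(x,y,z,yaw,lin=True,v=.25,f=None):
    o=[pi,0,yaw]
    return arm.move_l([x,y,z],o,max_speed=v,f_stop=f) if lin else arm.move_ptp([x,y,z],o)
E
python3 - <<'E'
from h import *
im=cv2.imread("pics/top0_raw.png")[...,::-1].copy();P=cams.camera_params("top")
print("white"); 
for r in rects(P,bright(im),.021,100,260,20,180):print(np.round(r,3))
h=cv2.cvtColor(im,cv2.COLOR_RGB2HSV)
for n,(u,v) in dict(plate=(520,350),dish=(490,235),bearer=(180,380),board=(210,310),blank=(326,350),blank2=(262,235),jarlid=(208,358),knob=(594,386),wood=(440,300)).items():
    print(n,h[int(v*.64),int(u*.64)], np.round(ray(P,[u*.64,v*.64],.012),3))
print(proj(cams.camera_params("wrist"),[.135,-.559,.0]), -cams.camera_params("wrist")["R"].T@cams.camera_params("wrist")["t"])
E
```

```text
white
[  0.471  -0.26    1.55  201.288 127.945]
[4.84000e-01 7.90000e-02 1.60000e-02 1.46097e+02 3.14200e+01]
[4.85000e-01 8.00000e-03 1.10000e-02 1.48637e+02 3.13630e+01]
[ 4.90000e-01 -5.50000e-02  8.10000e-02  1.48331e+02  3.28310e+01]
[  0.669   0.19   -1.561 147.798  32.013]
[6.43000e-01 1.50000e-02 4.30000e-02 1.47396e+02 3.25990e+01]
[ 6.47000e-01 -5.40000e-02  9.00000e-03  1.46476e+02  2.91550e+01]
[  1.034  -0.675  -1.559 122.111 115.052]
plate [ 53   6 175] [[ 0.479 -0.249]]
dish [ 53   6 167] [[ 0.674 -0.198]]
bearer [ 12 169  86] [[0.423 0.321]]
board [ 20 100 199] [[0.541 0.274]]
blank [ 22  15 187] [[0.476 0.078]]
blank2 [ 25  17 182] [[0.67 0.19]]
jarlid [140  17  44] [[0.46  0.275]]
knob [120  23  34] [[ 0.419 -0.373]]
wood [ 15 173 143] [[ 0.562 -0.114]]
[[255.51958737 164.18976317]] [ 0.20519942 -0.54131908  0.37288746]
```

Run:
```python
from h import *
import pickle
D={}
go(.45,-.26,.2,0,False); D['fix']=look("wrist","fix1.png")
go(.45,.27,.2,0,False); D['pal']=look("wrist","pal1.png")
pickle.dump(D,open("v1.pkl","wb")); print(arm.get_state()["clock"])
for k in D: print(k,[np.round(r,3) for r in rects(D[k][0],bright(D[k][1]),.012 if k=='fix' else .021,100,260,20,180)])
```

```text
3.7167
fix [array([  0.47 ,  -0.263,   1.549, 203.889, 129.063]), array([ 4.8400e-01,  1.4000e-02, -3.0000e-03,  1.5125e+02,  3.4379e+01]), array([ 4.89000e-01, -5.10000e-02,  8.20000e-02,  1.52867e+02,
        3.43060e+01])]
pal [array([5.08000e-01, 7.80000e-02, 2.70000e-02, 1.00389e+02, 3.36840e+01]), array([ 5.03000e-01,  8.00000e-03, -2.00000e-03,  1.13183e+02,
        3.38050e+01])]
```

View pics/fix1.png

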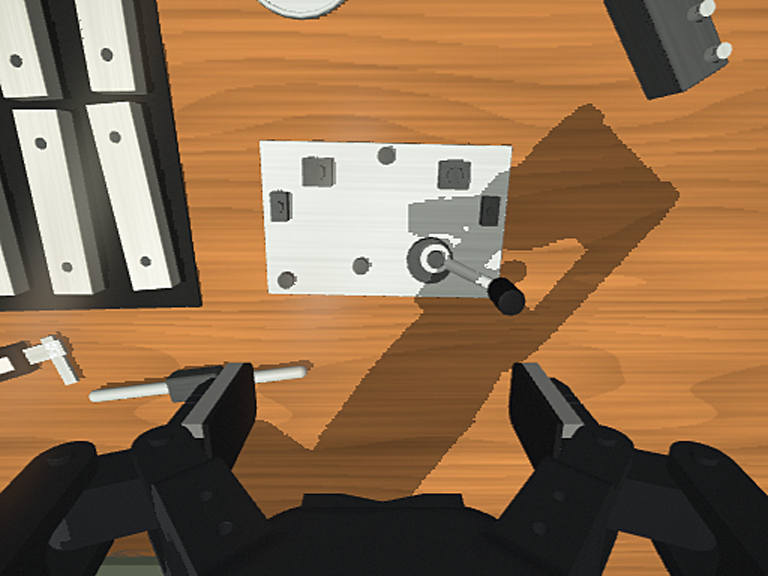

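View pics/pal1.png

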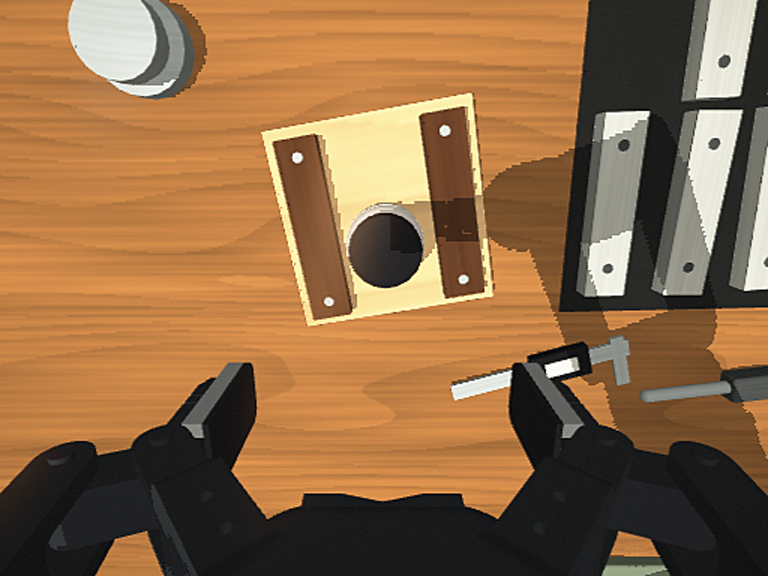

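Fixture view: plate corners at (260,141), (511,146) and (268,292), locators at (318,172) and (454,174), and the knob at (508,295) with the pivot hub at (433,259). Pallet view: bearer screws at (297,158), (329,301), (445,131) and (463,279), with the jar lid at (386,249).

Run:
```python
from h import *
import pickle
D=pickle.load(open("v1.pkl","rb"))
P,im=D['pal']; r=lambda pts,z: ray(P,np.array(pts)/1.5-.17,z)
s=r([(297,158),(329,301),(445,131),(463,279)],.027); print("screws",s.round(4),"mean",s.mean(0))
ax=(s[0]-s[1])+(s[2]-s[3]); print("yaw x",np.arctan2(ax[1],ax[0]), np.linalg.norm(s[0]-s[2]))
b=r([(262,131),(472,94),(493,294),(310,325)],.012); print("board",b.round(4),b.mean(0),[np.linalg.norm(b[i]-b[i-1]).round(4) for i in range(4)])
d=[b[0]-b[3],b[1]-b[2],b[1]-b[0],b[2]-b[3]];print([np.arctan2(v[1],v[0]).round(3) for v in d])
j=r([(386,249),(386,212),(386,287),(349,249),(423,249)],.062);print("jar",j.round(4))
v=im.max(2); m=(cv2.inRange(v,0,70)>0); 
P,im=D['fix']; r=lambda pts,z: ray(P,np.array(pts)/1.5-.17,z)
print("plate",r([(260,141),(511,146),(268,292)],.012).round(4))
print("loc front top/bot", r([(303,185),(335,186),(439,188),(470,188)],.022).round(4), r([(303,187),(335,187),(439,189),(470,189)],.012).round(4))
print("loc back top", r([(303,157),(335,158),(439,160),(470,160)],.022).round(4))
print("pivot",r([(433,258)],.03),r([(433,258)],.04),"knob top",r([(511,297)],.072), "stops in", r([(288,206),(482,209)],.022))
# crops for one check picture
a=cv2.resize(im[85:215,160:360],None,fx=4,fy=4,interpolation=cv2.INTER_CUBIC); cv2.imwrite("pics/fixcrop.png",a[...,::-1])
```

```text
screws [[0.524  0.3353]
 [0.4065 0.3146]
 [0.5438 0.2205]
 [0.426  0.2005]] mean [0.47506505 0.26773408]
yaw x 0.17176204158485428 0.11648985898442808
board [[0.5448 0.365 ]
 [0.572  0.1985]
 [0.408  0.1701]
 [0.3786 0.3346]] [0.47582997 0.26703828] [np.float64(0.169), np.float64(0.1687), np.float64(0.1664), np.float64(0.1671)]
[np.float64(0.181), np.float64(0.171), np.float64(-1.409), np.float64(-1.394)]
jar [[0.4588 0.266 ]
 [0.4862 0.2661]
 [0.4292 0.266 ]
 [0.4588 0.2937]
 [0.4588 0.2384]]
plate [[ 0.5363 -0.1627]
 [ 0.5324 -0.3653]
 [ 0.4091 -0.1596]]
loc front top/bot [[ 0.5023 -0.1973]
 [ 0.5015 -0.2231]
 [ 0.4999 -0.307 ]
 [ 0.4999 -0.3321]] [[ 0.5001 -0.1955]
 [ 0.5001 -0.222 ]
 [ 0.4985 -0.3083]
 [ 0.4985 -0.3341]]
loc back top [[ 0.5239 -0.1985]
 [ 0.5231 -0.2238]
 [ 0.5216 -0.3062]
 [ 0.5216 -0.3308]]
pivot [[ 0.44392642 -0.30314056]] [[ 0.44614596 -0.30193061]] knob top [[ 0.42343764 -0.35736675]] stops in [[ 0.48559863 -0.18420378]
 [ 0.48312807 -0.34286855]]
```

View pics/fixcrop.png

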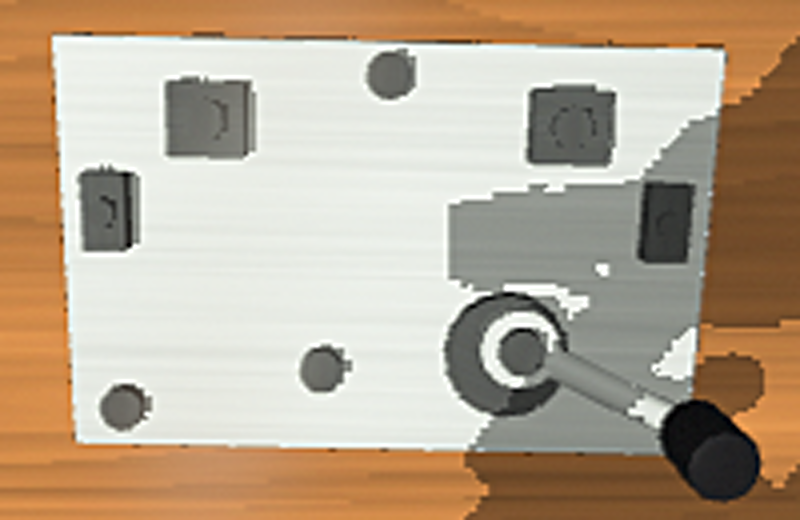

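```bash
cat >> h.py <<'E'
PAL=np.array([.4754,.2674]);PY=.174
SEAT=np.array([.4834,-.264]);FT=-.02
def T(o,a,p): return o+np.array([[np.cos(a),-np.sin(a)],[np.sin(a),np.cos(a)]])@np.array(p)
def pick_yaw(x,y,yaw,z=.1):
    "of the two equal grasps the one with the smaller wrist turn"
    c=[]
    for w in (wrap(yaw),wrap(yaw)+pi,wrap(yaw)-pi):
        q=arm.solve_ik([x,y,z],[pi,0,w])
        if q is not None: c.append((abs(q[5]-arm.get_state()["joints"][5])+(9 if abs(q[5])>2.7 else 0),w))
    return min(c)[1]
def gw(): return round(float(arm.get_state()["grip_width"]),4)
E
python3 - <<'E'
from h import *
D=ray(cams.camera_params("top"),[490*.64,235*.64],.004)[0]; print("dish",D)
jx,jy=.4585,.266; y=pick_yaw(jx,jy,PY+pi/2); print("yaw",y,arm.solve_ik([jx,jy,.016],[pi,0,y]))
arm.gripper_to(.085,50)
go(jx,jy,.12,y,v=.3)
P,im=look("wrist","jar.png",1)
print(go(jx,jy,.016,y,v=.15,f=8))
arm.gripper_to(.03,50); print("w",gw())
go(jx,jy,.1,y); print("w",gw(),arm.get_state()["contact_force"])
y2=pick_yaw(D[0],D[1],y); 
go(D[0],D[1],.1,y2,v=.35); print("w",gw())
print(go(D[0],D[1],.0075,y2,v=.12,f=6),arm.get_state()["eef_pos"])
arm.gripper_to(.085); print(gw())
go(D[0],D[1],.12,y2); 
go(D[0]-.02,D[1],.2,y2); look("wrist","jar2.png",1); print(arm.get_state()["clock"])
E
```

```text
dish [ 0.67522737 -0.1994795 ]
yaw -4.53838898038469 [ 3.62353760e-01  3.32132475e-01  1.79472396e+00 -4.44089210e-16
  1.01473622e+00  1.88353760e-01]
False
w 0.0532
w 0.053 [-0.304026   -0.17575452 -5.66541983]
w 0.0528
True [ 0.67174793 -0.19802824  0.00771914]
0.0852
11.5
```

View pics/jar2.png

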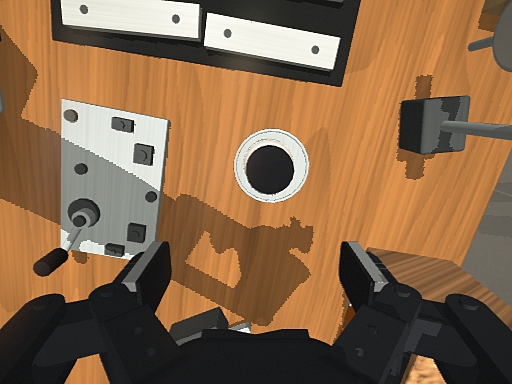

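The jar stands on the dish: dish ring at about (271,166), lid at (270,170). It was gripped by the lid, at 53 mm. Next comes the fixture blank.

```bash
cat >> h.py <<'E'
def pick(x,y,th,zs,save=None):
    "look from above at the blank near (x,y), correct, grasp and lift; zs = height of its support"
    yaw=pick_yaw(x,y,th); arm.gripper_to(.052,80)
    go(x,y,.16,yaw,v=.4)
    P,im=look("wrist",save,1)
    c=[r for v in (150,120,90) for r in rects(P,bright(im,v,60),zs+.018,145,157,30,39) if np.hypot(r[0]-x,r[1]-y)<.05]
    if not c: print("NOT SEEN"); look("wrist","fail.png",1); return None
    r=c[0]; print("blank",np.round(r,3))
    x,y,th=r[:3]; yaw=pick_yaw(x,y,th)
    go(x,y,.06,yaw,v=.35); hit=go(x,y,zs+.001,yaw,v=.12,f=10)
    arm.gripper_to(.02,80); w=gw()
    go(x,y,.12,yaw); w2=gw(); print("pick hit",hit,"w",w,w2,"Fz",arm.get_state()["contact_force"][2].round(2))
    assert abs(w2-.034)<.003
    return yaw
def place(p,ang,zs,nudge=None):
    x,y=p; yaw=pick_yaw(x,y,ang)
    go(x,y,.12,yaw,v=.35); w=gw(); go(x,y,zs+.02,yaw,v=.25); print("before down",w,gw()); assert abs(gw()-.034)<.003
    hit=go(x,y,zs+.0005,yaw,v=.06,f=6); print("hit",hit,arm.get_state()["eef_pos"].round(4))
    if nudge is not None: 
        e=arm.get_state()["eef_pos"]; h=go(e[0]+nudge[0],e[1]+nudge[1],e[2],yaw,v=.02,f=5); print("nudge",h,arm.get_state()["eef_pos"].round(4))
    arm.gripper_to(.05,80); go(*arm.get_state()["eef_pos"][:2],.14,yaw)
    print("clock",arm.get_state()["clock"])
E
python3 - <<'E'
from h import *
pick(.489,-.052,.081,.003)
n=np.array([np.cos(FT),np.sin(FT)])*.008
place(T(SEAT,FT,[-.003,0]),FT+pi/2,.012,n)
e=arm.get_state()["eef_pos"]; go(e[0]-.02,e[1],.2,0); look("wrist","fix2.png")
E
```

```text
blank [ 4.90000e-01 -5.60000e-02  8.20000e-02  1.50442e+02  3.34070e+01]
pick hit False w 0.0198 0.02 Fz -0.53Traceback (most recent call last):
  File "<stdin>", line 2, in <module>
  File "h.py", line 54, in pick
    assert abs(w2-.034)<.003
           ^^^^^^^^^^^^^^^^^
AssertionError
```

Run:
```python
from h import *
print(arm.get_state()["eef_pos"],arm.get_state()["orientation"])
arm.gripper_to(.052,80)
P,im=look("wrist","miss.png"); print([np.round(r,3) for r in rects(P,bright(im,120,60),.021,145,157,30,39)])
```

```text
[ 0.48919441 -0.05544124  0.11925535] [ 3.14122803e+00 -9.99423343e-04 -3.05927633e+00]
[array([4.83000e-01, 7.80000e-02, 2.20000e-02, 1.49317e+02, 3.39640e+01]), array([ 4.890e-01, -5.600e-02,  8.000e-02,  1.488e+02,  3.397e+01]), array([ 4.84000e-01,  8.00000e-03, -3.00000e-03,  1.49186e+02,
        3.41050e+01])]
```

View pics/miss.png

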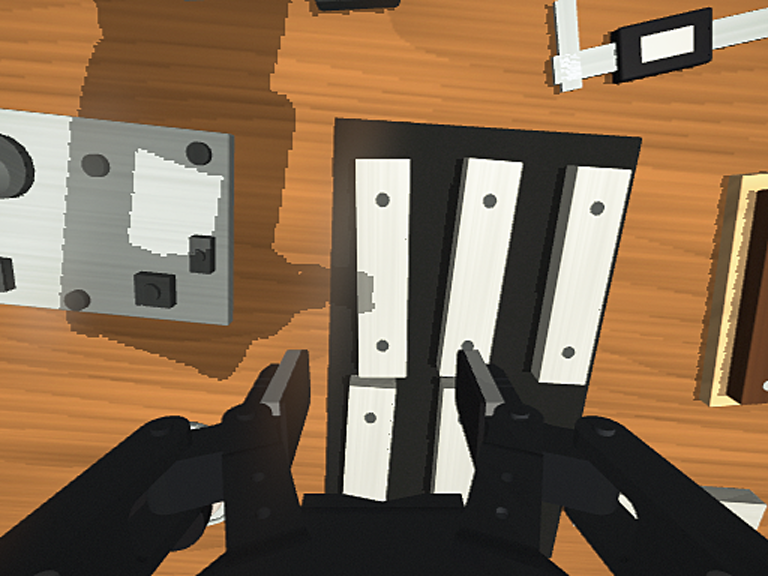

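The blank was not gripped and has not moved, at about (382,265). The jar's 53 mm grip also suggests the tips stand higher than I assumed. I'll check the finger height from this image.

Run:
```python
from h import *
s=arm.get_state();P=cams.camera_params("wrist");e=s["eef_pos"];yaw=s["orientation"][2]
ty=np.array([-np.sin(yaw),np.cos(yaw),0])
for dz in (0,.01,.02,.03,.04):
    print(dz,(proj(P,np.array([e-ty*.026,e+ty*.026])+[0,0,dz])*1.5).round(0).tolist())
print(-P["R"].T@P["t"]-e, s["grip_width"], s["joints"])
```

```text
0 [[440.0, 332.0], [324.0, 332.0]]
0.01 [[443.0, 341.0], [321.0, 341.0]]
0.02 [[447.0, 351.0], [318.0, 350.0]]
0.03 [[450.0, 362.0], [314.0, 362.0]]
0.04 [[455.0, 374.0], [310.0, 374.0]]
[-0.0732508  -0.00606721  0.17993708] 0.05183655964919962 [-2.88867325e-01  1.10355018e-01  1.81662034e+00 -7.26295520e-06
  1.21588855e+00 -1.94194222e+00]
```

Image geometry puts the tips about 40 mm behind the stated TCP. I'll test this by touching the bare bench with the gripper shut.

Run:
```python
from h import *
y=pick_yaw(.575,-.125,0)
go(.575,-.125,.12,y,v=.3); arm.gripper_to(0,20); look("wrist","shut.png"); print(gw())
go(.575,-.125,.01,y,v=.2,f=5); print(arm.get_state()["eef_pos"])
try: print(go(.575,-.125,-.05,y,v=.03,f=4))
except Exception as ex: print(ex)
print(arm.get_state()["eef_pos"],arm.get_state()["contact_force"]); go(.575,-.125,.12,y)
print(arm.get_state()["clock"])
```

```text
0.0
[ 0.57589748 -0.12536082  0.01079259]
True
[ 0.57481108 -0.12492617 -0.03710521] [-1.21336586  0.13365558  3.79175133]
20.1417
```

Contact came at a reported z of -37 mm, so the real tips stand about 36.5 mm behind the reported TCP. I'll put that offset into `go` and carry on.

```bash
cat >> h.py <<'E'
DZ=-.0365   # measured: shut finger tips stand 36.5 mm above the reported TCP; z below = tip height
def go(x,y,z,yaw,lin=True,v=.25,f=None):
    o=[pi,0,yaw]; p=[x,y,z+DZ]
    return arm.move_l(p,o,max_speed=v,f_stop=f) if lin else arm.move_ptp(p,o)
E
sed -i 's/e=arm.get_state()\["eef_pos"\]; h=go(e\[0\]+nudge\[0\],e\[1\]+nudge\[1\],e\[2\],/e=arm.get_state()["eef_pos"]; h=go(e[0]+nudge[0],e[1]+nudge[1],e[2]-DZ,/' h.py
python3 - <<'E'
from h import *
pick(.489,-.056,.081,.003)
n=np.array([np.cos(FT),np.sin(FT)])*.008
place(T(SEAT,FT,[-.003,0]),FT+pi/2,.012,n)
e=arm.get_state()["eef_pos"]; y=pick_yaw(.44,-.264,0); go(.44,-.264,.23,y,v=.35); look("wrist","fix2.png")
E
```

```text
blank [ 4.89000e-01 -5.60000e-02  8.10000e-02  1.48126e+02  3.35150e+01]
pick hit False w 0.032 0.0317 Fz -2.77
before down 0.0322 0.0324
hit True [ 0.4825 -0.2653 -0.0217]
nudge True [ 0.4824 -0.2653 -0.0217]
clock 27.0167
```

View pics/fix2.png

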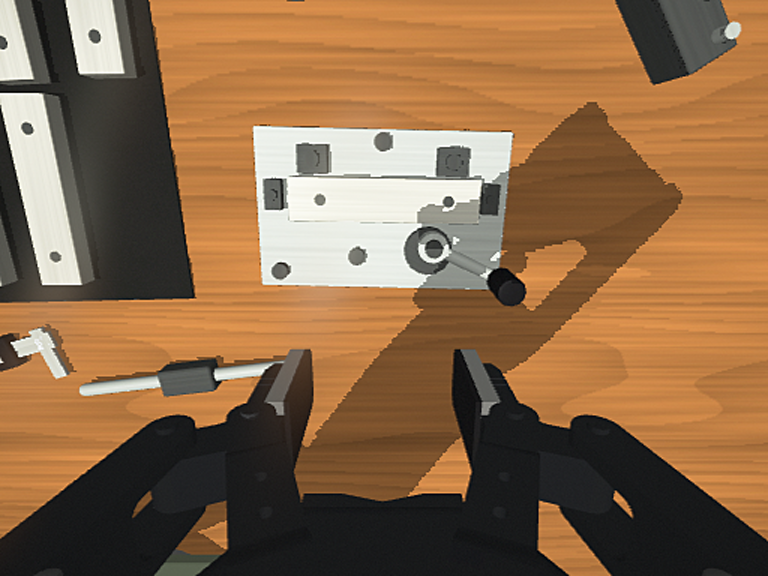

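Run:
```python
from h import *
P=cams.camera_params("wrist")
im=cv2.imread("pics/fix2.png"); cv2.imwrite("pics/fix2c.png",cv2.resize(im[110:310,230:540],None,fx=2.5,fy=2.5,interpolation=cv2.INTER_CUBIC))
r=lambda pts,z: ray(P,np.array(pts)/1.5-.17,z).round(4).tolist()
print("blank ends",r([(288,200),(483,202)],.030),"sides",r([(330,178),(330,222)],.030),"loc front",r([(313,175),(453,177)],.022),"stops",r([(284,194),(482,199)],.022))
```

```text
blank ends [[0.4816, -0.1904], [0.4802, -0.3425]] sides [[0.4982, -0.2237], [0.4645, -0.2226]] loc front [[0.5002, -0.2095], [0.4988, -0.3194]] stops [[0.4855, -0.1858], [0.4818, -0.3434]]
```

View pics/fix2c.png

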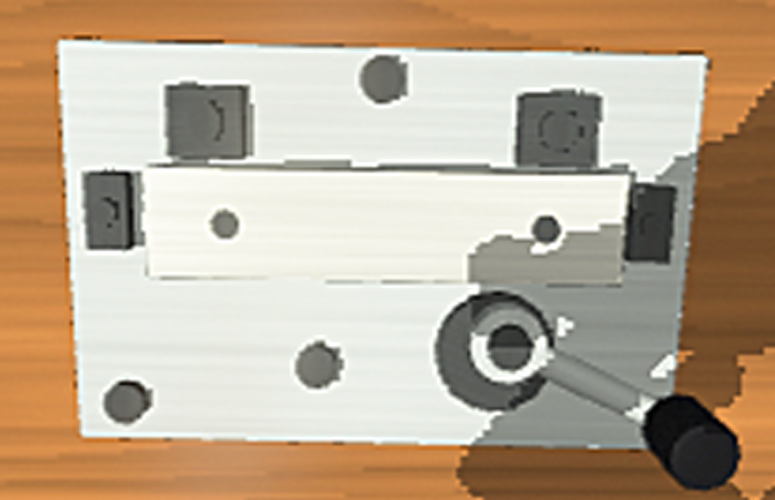

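The blank looks flat in the fixture with equal width at both ends, about 1-2 mm off the locators and 2 mm off in y. Now I'll swing the clamp with the jaws caged round the knob.

```bash
cat > cam.py <<'E'
from h import *
P=cams.camera_params("wrist")
k=ray(P,np.array([[512,293]])/1.5-.17,.072)[0]; pv=T(SEAT,FT,[-.0378,-.042])
v=k-pv; a0=np.arctan2(-v[0],-v[1])+FT; print("knob",k,"pivot",pv,"r",np.linalg.norm(v),"a",a0)
def pose(a,z): 
    p=T(pv,FT,[-.06*np.sin(a),-.06*np.cos(a)]); return p[0],p[1],z,FT-pi/2-a+pi
base=arm.get_state()["contact_force"].copy()
arm.gripper_to(.034,40)
go(*pose(a0,.12),v=.3); print("down hit",go(*pose(a0,.042),v=.12,f=6))
arm.gripper_to(.026); print(gw())
f0=arm.get_state()["contact_force"].copy()
for a in np.r_[np.arange(a0+.15,1.55,.2),np.arange(1.6,2.13,.05)]:
    h=go(*pose(a,.042),v=.08 if a<1.55 else .03,f=15)
    f=arm.get_state()["contact_force"]-f0
    t=T(np.zeros(2),FT,[-np.cos(a),np.sin(a)])
    print(round(a,2),h,"tang",round(f[:2]@t,2),f.round(1))
    if h or (a>1.65 and -f[:2]@t>8): break
arm.gripper_to(.036); e=arm.get_state()["eef_pos"]; go(*pose(a,.15),v=.2)
y=pick_yaw(.44,-.264,0); go(.44,-.264,.23,y,v=.35); look("wrist","cam1.png"); print(arm.get_state()["clock"])
E
python3 cam.py
```

```text
knob [ 0.41888983 -0.35837931] pivot [ 0.44476762 -0.30523565] r 0.05910928680692473 a 0.43314528753309417
down hit False
0.0258
0.58 False tang -0.63 [1.4 1.  0.4]
0.78 False tang -0.86 [ 1.3  0.  -0.6]
0.98 False tang 0.0 [ 1.3  0.8 -0.8]
1.18 False tang -0.14 [1.5 0.4 0.4]
1.38 False tang 0.66 [0.8 0.8 0.3]
1.6 False tang -0.97 [ 0.3 -1.   0.2]
1.65 False tang -1.35 [-0.3 -1.3  0.5]
1.7 False tang -1.66 [-0.8 -1.6  1.7]
1.75 False tang -3.18 [-1.4 -3.  -1.4]
1.8 False tang -3.6 [-2.2 -3.2  0.6]
1.85 False tang -5.95 [-2.1 -5.6 -1. ]
1.9 False tang -8.96 [-3.9 -8.1 -2. ]
36.6667
```

View pics/cam1.png

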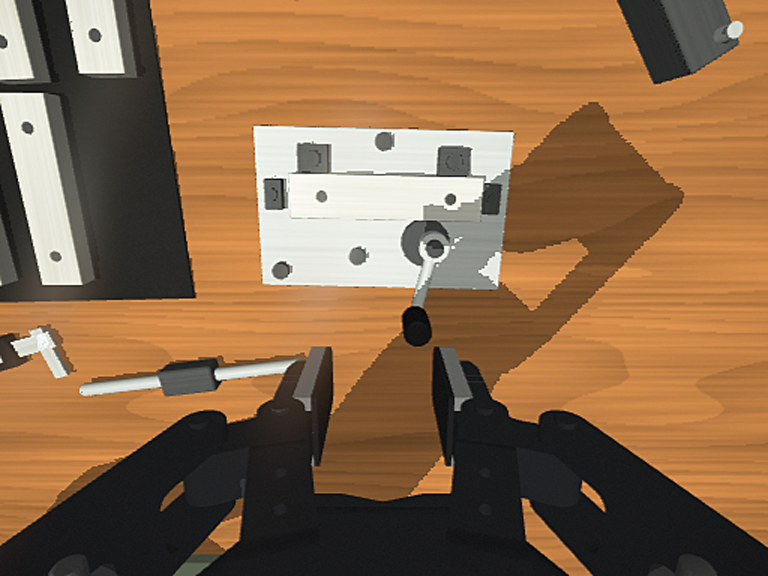

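The lobe now bears on the blank with a push of about 9 N at roughly 1.85 rad, the knob is at (417,325), and the blank sits at the locators. On to the tower, first layer.

Run:
```python
from h import *
pick(.484,.008,0,.003); place(T(PAL,PY,[-.058,0]),PY+pi/2,.027)
pick(.483,.078,.02,.003); place(T(PAL,PY,[.058,0]),PY+pi/2,.027)
y=pick_yaw(.45,.27,0); go(.45,.27,.23,y,v=.35); P,im=look("wrist","lay1.png")
for r in rects(P,bright(im,130,60),.045,140,160,28,42): 
    print(np.round(r,3),"pallet frame",np.round(T(np.zeros(2),-PY,np.array(r[:2])-PAL),4),wrap(r[2]-PY-pi/2))
```

```text
blank [ 4.85000e-01  8.00000e-03 -2.00000e-03  1.48061e+02  3.36080e+01]
pick hit False w 0.0318 0.032 Fz -2.61
before down 0.032 0.0321
hit True [ 0.4205  0.2582 -0.0066]
clock 43.4667
blank [4.84000e-01 7.80000e-02 2.10000e-02 1.47764e+02 3.35990e+01]
pick hit False w 0.0317 0.0321 Fz -2.38
before down 0.0322 0.0321
hit True [ 0.5348  0.2782 -0.0065]
clock 51.1833
[  0.533   0.28   -1.39  144.525  34.184] pallet frame [0.0585 0.002 ] 0.006721735
[  0.419   0.257  -1.398 149.795  33.67 ] pallet frame [-0.0571 -0.0007] -0.0008568764
```

View pics/lay1.png

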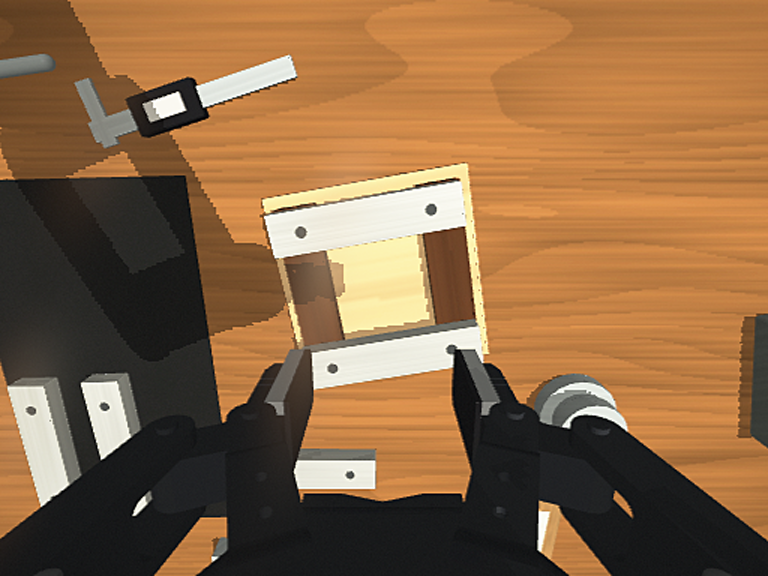

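Layer 1 lies square on the bearers, within 2 mm of its place. Now the other three.

Run:
```python
from h import *
pick(.643,.012,.04,.003); place(T(PAL,PY,[0,-.058]),PY,.045)
pick(.647,-.055,.009,.003); place(T(PAL,PY,[0,.058]),PY,.045)
pick(.669,.19,-1.56,0); place(T(PAL,PY,[-.058,0]),PY+pi/2,.063)
y=pick_yaw(.41,.24,0); go(.41,.24,.25,y,v=.35); P,im=look("wrist","lay3.png")
for z in(.063,.081):
  for r in rects(P,bright(im,130,60),z,140,175,28,50): 
    print(z,np.round(r,3),"pallet frame",np.round(T(np.zeros(2),-PY,np.array(r[:2])-PAL),4),r[2]-PY)
look("top","top3.png",1.5)
```

```text
blank [6.43000e-01 1.50000e-02 4.10000e-02 1.47892e+02 3.35890e+01]
pick hit False w 0.0321 0.0319 Fz -2.57
before down 0.0317 0.0316
hit True [0.4878 0.2105 0.0115]
clock 58.4333
blank [ 6.47000e-01 -5.50000e-02  7.00000e-03  1.48728e+02  3.36810e+01]
pick hit False w 0.0321 0.0318 Fz -3.09
before down 0.0317 0.032
hit True [0.4675 0.3253 0.0116]
clock 64.5167
blank [  0.671   0.188   1.566 149.064  33.227]
pick hit False w 0.0322 0.032 Fz -2.16
before down 0.0323 0.0319
hit True [0.4205 0.2579 0.0295]
clock 70.9917
```

View pics/lay3.png

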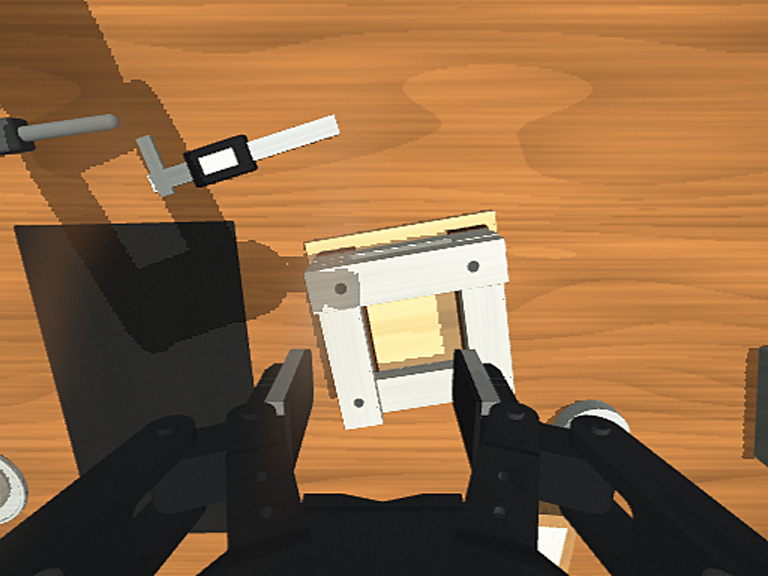

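View pics/top3.png

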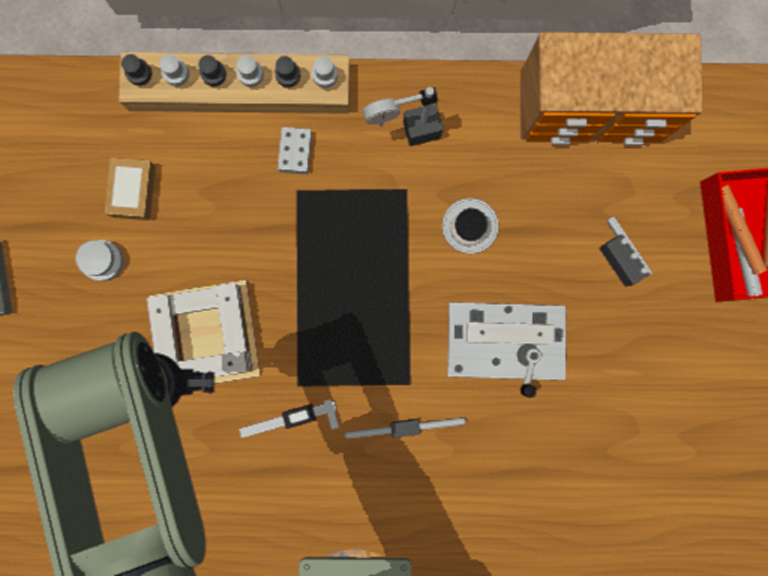

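The tower shows flush corners, and nothing else on the bench has moved. One last numeric check before handing in.

Run:
```python
from h import *
P=cams.camera_params("top"); r=lambda p,z: ray(P,np.array([p])/1.5-.17,z)[0]
d=r((470.5,226),.004);j=r((471,223.5),.054);print("dish",d,"jar",j,np.linalg.norm(d-j)*1000,"mm")
w=cams.camera_params("wrist"); q=lambda p,z: T(np.zeros(2),-PY,ray(w,np.array([p])/1.5-.17,z)[0]-PAL).round(4)
print("top blank corners",[q(p,.081) for p in ((306,272),(502,236),(509,283),(311,311))])
print("layer2 end corners",[q(p,.063) for p in ((345,430),(382,423))])
e=arm.get_state()["eef_pos"]
arm.sleep(.5); ticket.hand_in(); print("handed in",arm.get_state()["clock"])
```

```text
dish [ 0.67496253 -0.19920197] jar [ 0.67039381 -0.19343251] 7.359337969735659 mm
top blank corners [array([-0.0735, -0.0729]), array([-0.0752,  0.0732]), array([-0.039,  0.075]), array([-0.0428, -0.0759])]
layer2 end corners [array([ 0.0766, -0.075 ]), array([ 0.0752, -0.0416])]
the job is handed in; nothing more can be done
the job is handed in; nothing more can be done
```

The tapping bench is set up and the job is handed in. The clock last read 71 s, plus a few seconds for the final looks, against the 210 s limit. Hand-in gives no verdict, so the results below rest on my own measurements.

- **Jar:** it stands upright on the dish, about 7 mm off centre (22 mm allowed).
- **Fixture blank:** it lies flat against the locators by eye, about 2–3 mm off lengthwise (10 mm allowed).
- **Clamp:** I swung the lever to about 1.85 rad, pushing the knob with about 9 N at the end. I could not measure the lobe's force on the blank or the clamp angle directly.
- **Tower:** the other five blanks (six in all) are stacked 2 + 2 + 1. Layer 1 and the top blank measured within about 2–3 mm of their places. For layer 2 I checked only one end of one blank, within 2 mm. The automatic check of the top layers found nothing because the gripper partly hid them, so I used corner pixels picked by hand.
- **Other things on the bench:** none looked moved in the last top view. I did not measure them.

**Tool-point error:** the real finger tips stand about 36.5 mm short of the reported tool point, which disagrees with the description. Because of this, the jar was gripped only by its lid and the first blank grasp closed on air without moving anything. I measured the offset by touching the bare bench with the gripper shut and corrected for it from then on.

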